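# Uncover the wheelsets and hold the magnifier over them

## Robot

A 6-joint arm with a two-finger parallel gripper is mounted at the origin on a cart in front of the work surface, level with it; the furniture and walls round the work are solid. World frame = base frame: x ahead of the robot, y to its left, z up, the work surface at z = 0. Lengths are in mm, angles in rad, forces in N, time in s.
With the tool pointing down it reaches from about 300 to 775 mm from the base axis. Payload 14.6 kg.
Tool frame: the origin (TCP) lies between the finger pads; the fingertips stand 11 mm ahead of it and the grasp point (between the pads) lies 8 mm behind it; z points along the fingers, y is the direction in which the jaws open and shut (so a half turn about z gives the same grasp; the last joint's range is limited). The gripper opens to 94 mm and grips with 3 to 60 N. Pads are 16 mm wide; open, the fingers measure 119 mm over their backs; the gripper's body (75 mm by 177 mm) begins 78 mm behind the grasp point.
Start: joints at [1.145, 0.3, 1.521, -0, 1.321, -0.067], TCP at [193.13, 514.966, 216.446] pointing down, gripper open.
Joint ranges: [-3.03, 3.03], [-0.79, 2.21], [0.23, 2.52], [-1.04, 4.18], [0, 3.07], [-2.55, 2.55]. Speed limits (rad/s): [2.22, 2.22, 2.57, 3.14, 3.14, 3.14].

## Interface

Orientations are given as [roll, pitch, yaw] about the fixed x, y, z axes, in that order (R = Rz(yaw) Ry(pitch) Rx(roll)).
In Python, from cell import * gives the robot as it stands.
- The arm moves only by the tool arm_command, never from a script. Its argument "deltas" is a list of rows, each an object with "xyz": the shift along the world's x, y, z in m, a list of three; "turn": the turn, a rotation vector about the world's x, y, z in rad, a list of three. A call has 1 to 12 rows; each row shifts and turns the commanded pose from where the row before left it; what a row does not reach is not made up. A row lasts 1/8 s, in which the tool goes at most 62.5 mm and 10.7 degrees, less where a joint would pass 70% of its speed; a pose out of reach is approached as far as the arm can. A call with a gripper value outside its range is refused whole. "gripper" is the closure, from 0 (fully open) to 1 (shut), set as the call begins (left out, the last holds). The fingers move at their own pace and stop on an object; "force" is the grip in N (left out, the last holds). Time passes only in rows, so rows that do not move let the fingers close. It gives the time, the measured TCP pose, the force and the opening at its end, in the units of the state.
- read_state(): the state, without advancing time (a new reading comes with each control period).
- camera(name): name is "scene" or "top"; returns a dict with "color" (384x512x3 uint8, red, green, blue), "fx", "fy", "cx", "cy" (pixels), "k1" (the pictures are not rectified: a ray, as slopes to the right and down, at radius r is drawn at 1 + k1 r^2 times it, then the intrinsics apply), "rvec" (rotation vector, rad) and "tvec" (3), from world to camera coordinates, as OpenCV has them. Camera axes: x right, y down, z forward; pixel columns grow to the right and rows downward; lengths in mm; the calibration is good to about 2 mm. A picture is of the moment at which its call begins. There is no depth.
- sign_off(): hands the job in, once; it reports no verdict.
The state is a dict: "clock": time; "joints": joint angles; "qd": joint speeds; "effort": joint torques, N m; "eef_pos": TCP position; "eef_rot": TCP orientation; "wrist_force": force on the tool from outside, world axes, zero at the start; "moment": the same for the moment, N m; "finger_gap": finger opening in mm.
Only numpy, scipy, OpenCV 4.12 (cv2) and the standard library are available. Lean on these libraries where they do the work, as an engineer would, in place of code of your own. Each camera call takes 0.05 s, during which the arm holds its last target.

## Task

I want to check the model wagon wheelsets in the grey two-bay case on the bench: slide its cover all the way off the wheelset bay, until it is home over the other bay. Then pick up the black hand magnifier, carry it over the tops of the glue bottle and paint jars without disturbing them, and hold its lens level and centred over the open wheelset bay, about two centimetres above the rim of the case, with the handle square to the case's long sides so that it stays clear of the covered bay. Do not knock the lens against the case, and finish still holding the magnifier there in the air, touching nothing but your gripper; do not put it down.

Things in the scene. Friction and masses are not known exactly. Their poses are not given: they have to be found in the camera images.
- case: grey rectangular two-bay case, 82 (its x) x 161 (its y, long side) x 34 mm high, fixed to the bench on rubber feet; origin at the centre of its underside, z up. Two bays of 70 x 74 mm side by side along y: the one at -y holds six small dark model wheelsets on black foam, the one at +y holds brass buffers. The long walls are 6 mm thick with grooves below their lips in which the cover runs; the end walls are 4 mm thick. The rim is flat, 34 mm above the bench
- wheel_bay (a point): centre of the wheelset bay in the plane of the case's rim: 39.5 mm to -y of the case's origin and 34 mm up; its axes are the case's. The wheelsets' tops lie 10 mm below this plane
- cover (a joint): the bright steel slide cover of the case, 76 x 78 x 2.5 mm, its top face 29.5 mm above the bench, below the rim. Value in m: 0 = wholly over the wheelset bay, growing as it slides to the case's +y, 0.075 = against its stop, wholly over the other bay. Stiff enough to stay where it is left; sliding takes about 2 N
- cover_pull (a point): top centre of the black upright pull bar in the middle of the cover, 47 mm above the bench; the bar is 12 mm thick along the sliding direction (case's y), 38 mm wide across it and stands 17.5 mm proud of the cover. It moves with the cover
- magnifier: loose black hand magnifier lying flat on the bench, 105 x 243 x 22 mm, about 0.17 kg. Origin at mid-length on its underside, z up, its y axis runs from handle to lens. The straight handle, 32 mm wide (x) and 22 mm high, reaches from y = -122 to y = +16 mm; the round lens ring, 105 mm across and 13 mm high, is centred at y = +69 mm. It balances near its origin, so the handle just behind the origin (y = -30 to 0 mm) is the place to hold it
- lens_center (a point): point on the lens's axis in the plane of the magnifier's underside: 69 mm to +y of the magnifier's origin
- glue_bottle: loose glue bottle with a thin orange spout, 30 mm across, 100 mm high, standing; origin at the centre of its underside
- red_jar: loose paint jar, red with a black cap, 26 mm across, 34 mm high, standing; origin at the centre of its underside
- blue_jar: loose paint jar, blue with a white cap, 26 mm across, 34 mm high, standing; origin at the centre of its underside

How it is judged (in metres and radians):
On the way, in this order (a step that is already met when the one before it is completed fails the run):
1. the cover is home over the other bay (within 4 mm of its stop) (value of joint cover above 0.071 m), for 0.2 s.
2. the magnifier is carried in the gripper above the height of the glue bottle (height (world z) of magnifier above 0.102 m and contact force between the fingers and magnifier above 1 N), for 0.2 s.
At the end, for the whole second after the job is handed in: Cover within 4 mm of its stop over the buffer bay; magnifier held still in the fingers, touching nothing else: lens within 12 mm of the wheelset bay's centre, underside 8 to 35 mm above the rim, level within 0.12 rad, handle within 0.15 rad of square to the long sides (value of joint cover above 0.071 m and horizontal distance between lens_center and wheel_bay below 0.012 m and z of lens_center in the frame of wheel_bay between 0.008 and 0.035 m and angle between magnifier's own z axis and vertical below 0.12 rad and angle between the y axis of magnifier and the x axis of case, either way round below 0.15 rad and linear speed of magnifier below 0.02 m/s and contact force between the fingers and magnifier above 1 N and contact force between each of case, glue_bottle, red_jar, blue_jar and magnifier below 0.1 N); the arm keeps its last pose, push and grip.
It fails at once if the glue bottle is pushed more than 15 mm or tipped (distance of glue_bottle from where it was at the start of the episode above 0.015 m or angle between glue_bottle's own z axis and vertical above 0.3 rad).
It fails at once if the red jar is pushed more than 15 mm or tipped (distance of red_jar from where it was at the start of the episode above 0.015 m or angle between red_jar's own z axis and vertical above 0.3 rad).
It fails at once if the blue jar is pushed more than 15 mm or tipped (distance of blue_jar from where it was at the start of the episode above 0.015 m or angle between blue_jar's own z axis and vertical above 0.3 rad).
It fails at once if the magnifier knocks against the case (over 2 N) (contact force between case and magnifier above 2 N).
It also fails if it takes over 59 s, if anything falls off the work surface, if the arm or the gripper's body presses on something with over 40 N, if the wrist force passes 120 N, or if a joint passes its speed limit or range.

## Working session

There is one attempt and no reset: what is moved stays moved. The work goes in short steps, Python scripts to look and compute and a tool call to move; the robot and the scene stay as the last step left them, time stands still between calls to the robot, and variables do not carry over. Pictures are saved under pics/ and viewed, and the job is handed in when it is done.

Besides the shell and the picture viewer there is one more tool, called after ">>>" as name(argument=value, ...), one argument or row to a line, values as JSON. arm_command: Moves the arm, as the interface text tells. Its arguments: {"type":"object","properties":{"deltas":{"type":"array","items":{"type":"object","properties":{"xyz":{"type":"array","items":{"type":"number"}},"turn":{"type":"array","items":{"type":"number"}}}}},"gripper":{"type":"number"},"force":{"type":"number"}},"required":["deltas"]}

```bash
mkdir -p pics; ls; python3 - <<'E'
from cell import *
import cv2,pickle
s=read_state();print(s)
for n in("scene","top"):
    c=camera(n);pickle.dump(c,open(f"{n}0.pkl","wb"));cv2.imwrite(f"pics/{n}0.png",c["color"][:,:,::-1])
    print({k:v for k,v in c.items() if k!="color"})
E
```

```text
pics
{'clock': 0.0, 'joints': array([ 1.14537469e+00,  3.00512091e-01,  1.52157715e+00,  3.75405114e-05,
        1.32068345e+00, -6.66170220e-02]), 'qd': array([-8.46320063e-04,  1.54209357e-03,  2.21987065e-05, -1.65164804e-04,
        4.49282302e-04, -1.41520124e-03]), 'effort': array([-1.62751392e-03, -5.31807268e+01, -3.52738488e+01,  7.07937218e-02,
        2.43371405e-02, -1.50975757e-04]), 'eef_pos': array([193.03704399, 514.750629  , 215.86549864]), 'eef_rot': array([-3.14041766e+00, -1.14832924e-04,  2.78277866e+00]), 'wrist_force': array([ 0.49062024, -0.22355017,  0.57442685]), 'moment': array([ 0.03801056,  0.04190164, -0.01359844]), 'finger_gap': 93.79498632511145}
{'fx': 445.6470695469063, 'fy': 445.6470695469063, 'cx': 262.2255844898951, 'cy': 193.83147602884753, 'k1': -0.03087276763917558, 'rvec': array([ 2.07286194, -0.45513874,  0.27238783]), 'tvec': array([-441.84823247,  163.4160716 ,  957.64948797])}
{'fx': 446.4515034010355, 'fy': 446.4515034010355, 'cx': 251.29712943280492, 'cy': 191.269171414347, 'k1': -0.07508879124434228, 'rvec': array([ 2.10777412, -2.13773949,  0.15527898]), 'tvec': array([ 32.28282879, 530.63392823, 920.62971916])}
```

View pics/scene0.png

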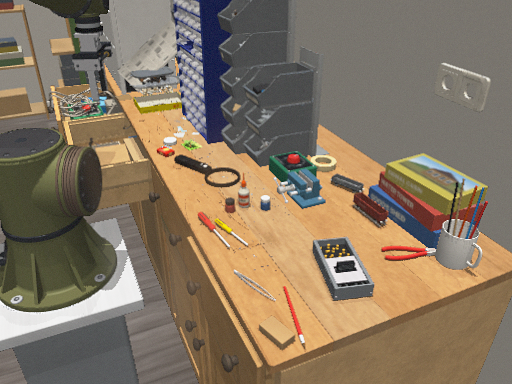

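View pics/top0.png

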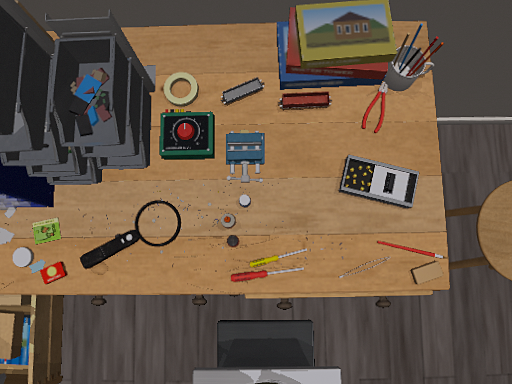

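```bash
cat > h.py <<'E'
import numpy as np,cv2,pickle
def ray(c,uv):
    K=np.array([[c["fx"],0,c["cx"]],[0,c["fy"],c["cy"]],[0,0,1]])
    p=cv2.undistortPoints(np.array(uv,float).reshape(-1,1,2),K,np.array([c["k1"],0,0,0,0.])).reshape(-1,2)
    R=cv2.Rodrigues(c["rvec"])[0];d=np.c_[p,np.ones(len(p))]@R
    return -R.T@c["tvec"],d
def onz(c,uv,z):
    o,d=ray(c,uv);return (o+d*((z-o[2])/d[:,2])[:,None])[:,:2]
def proj(c,P):
    K=np.array([[c["fx"],0,c["cx"]],[0,c["fy"],c["cy"]],[0,0,1]])
    return cv2.projectPoints(np.array(P,float).reshape(-1,3),c["rvec"],c["tvec"],K,np.array([c["k1"],0,0,0,0.]))[0].reshape(-1,2)
def load(n): return pickle.load(open(n+".pkl","rb"))
def crop(c,x0,y0,w,h,s,name):
    cv2.imwrite(name,cv2.resize(c["color"][y0:y0+h,x0:x0+w,::-1],None,fx=s,fy=s,interpolation=cv2.INTER_CUBIC))
E
python3 - <<'E'
from h import *
t=load("top0");s=load("scene0")
crop(t,330,145,100,75,8,"pics/tcase.png")
crop(t,70,190,190,90,4,"pics/tmag.png")
crop(s,140,140,240,165,3,"pics/sall.png")
print(onz(t,[[133,237],[158,223],[379,181],[245,200],[228,220],[233,241]],0))
E
```

```text
[[ 438.45775961  293.88117607]
 [ 469.46644725  237.42507862]
 [ 557.74250762 -264.90073118]
 [ 518.97504989   40.2529567 ]
 [ 474.15817894   78.89695101]
 [ 426.99925879   67.92210559]]
```

View pics/tcase.png

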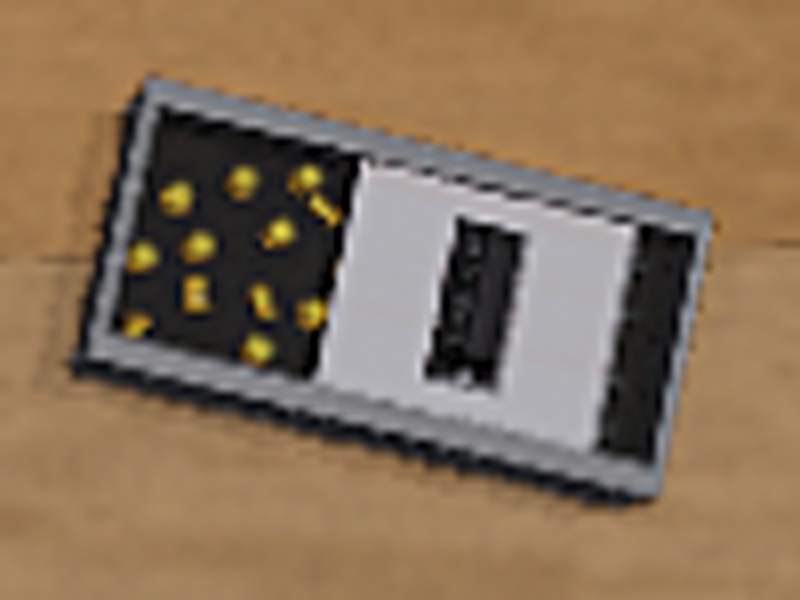

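View pics/tmag.png

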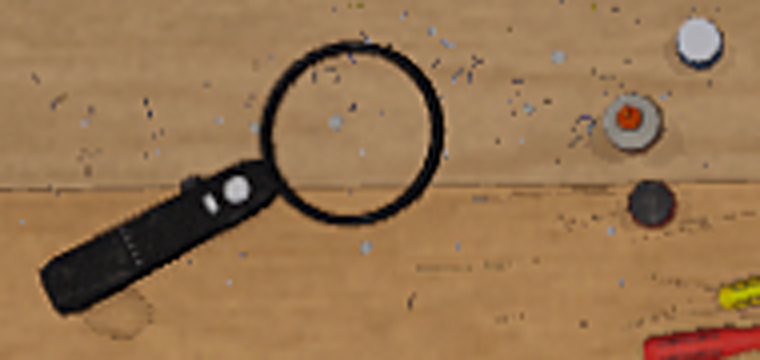

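View pics/sall.png

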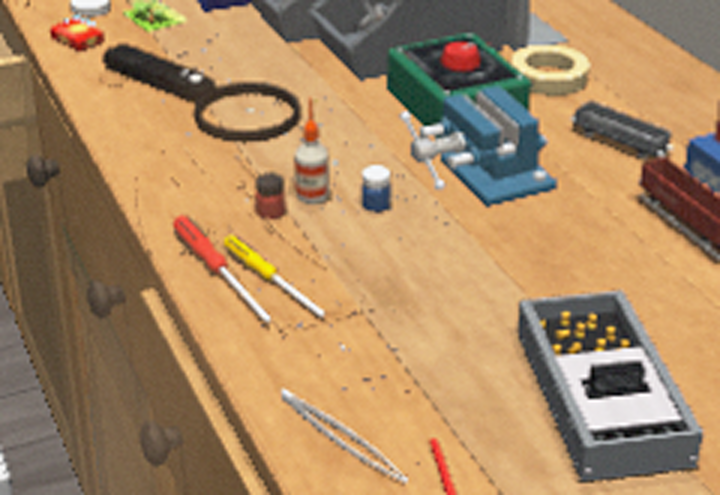

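```bash
python3 - <<'E'
from h import *
t=load("top0");s=load("scene0")
f=lambda p,k,x0,y0:(np.array(p,float)+.5)/k-.5+[x0,y0]
q=onz(t,f([[148,82],[710,215],[655,498],[82,362]],8,330,145),34)
print("rim",q.round(1),q.mean(0),[np.linalg.norm(q[i]-q[i-3]).round(1) for i in range(4)])
a=(q[0]+q[3]-q[1]-q[2]);a/=np.linalg.norm(a);b=q[0]+q[1]-q[2]-q[3];b/=np.linalg.norm(b)
print("yaxis",a,"ang",np.arctan2(a[1],a[0]),"x",b,np.arctan2(b[1],b[0]))
print("pull top",onz(t,f([[488,228],[524,236],[498,388]],8,330,145),47))
print("pull cen",onz(t,f([[485,306]],8,330,145),47))
# magnifier: dark mask
m=(t["color"].max(2)<70).astype(np.uint8); m[:190]=0;m[275:]=0;m[:,:75]=0;m[:,200:]=0
n,l,st,ce=cv2.connectedComponentsWithStats(m);i=1+st[1:,4].argmax();print(st[i])
cs,h=cv2.findContours((l==i).astype(np.uint8),cv2.RETR_CCOMP,cv2.CHAIN_APPROX_NONE)
for c,hh in zip(cs,h[0]):
    if len(c)<30: continue
    if hh[3]>=0:
        e=cv2.fitEllipse(c);print("inner",e,onz(t,[e[0]],13),onz(t,[e[0]],0))
ys,xs=np.nonzero(l==i);uv=np.c_[xs,ys];P=onz(t,uv,18)
L=onz(t,[e[0]],6)[0]
k=np.linalg.norm(P-L,axis=1)>62;H=P[k];mu=H.mean(0);u,S,V=np.linalg.svd(H-mu)
d=V[0]*np.sign(V[0]@(L-mu));print("L",L,"handle mean",mu,"axis",d,"dir mean->L",(L-mu)/np.linalg.norm(L-mu),"range",((H-L)@d).min(),((H-L)@d).max(),"perp",np.percentile((H-L)@[-d[1],d[0]],[1,50,99]))
# scene
m=(s["color"].max(2)<75).astype(np.uint8); m[:140]=0;m[200:]=0;m[:,:165]=0;m[:,245:]=0
n,l,st,ce=cv2.connectedComponentsWithStats(m);i=1+st[1:,4].argmax();print(st[i])
cs,h=cv2.findContours((l==i).astype(np.uint8),cv2.RETR_CCOMP,cv2.CHAIN_APPROX_NONE)
for c,hh in zip(cs,h[0]):
    if len(c)>25 and hh[3]>=0:
        e=cv2.fitEllipse(c);print("scene inner",e,onz(s,[e[0]],6))
# scene case rim corners crop3 offset 140,140
g=f([[519,306],[622,293],[699,448],[582,470]],3,140,140)
qs=onz(s,g,34);print("scene rim",qs.round(1),qs.mean(0))
print("jars",onz(t,f([[699,42]],4,70,190),34),onz(t,f([[652,204]],4,70,190),34),"spout",onz(t,f([[629,117]],4,70,190),98))
E
```

```text
rim [[ 611.5 -190.5]
 [ 571.4 -344.6]
 [ 493.  -323.5]
 [ 533.1 -168.5]] [ 552.23128643 -256.80236196] [np.float64(159.2), np.float64(81.3), np.float64(160.1), np.float64(81.4)]
yaxis [0.25098081 0.96799206] ang 1.3171029610716436 x [ 0.96429091 -0.26484532] -0.26804351545529015
pull top [[ 565.99602627 -278.61315388]
 [ 563.62735868 -288.32753282]
 [ 521.90810787 -278.45090751]]
pull cen [[ 544.45143166 -276.37317458]]
[  80  201  101   68 1203]
inner ((157.52047729492188, 223.05752563476562), (40.379173278808594, 42.34699249267578), 25.790477752685547) [[468.03625159 235.46032893]] [[469.34941257 238.51840525]]
L [468.74333827 237.10698541] handle mean [407.7346354  350.04450594] axis [ 0.46936736 -0.88300299] dir mean->L [ 0.47528427 -0.87983229] range -188.22843499627515 -61.28468580748549 perp [-16.8952728   -1.18432873  15.68316108]
[175 155  65  32 492]
scene inner ((221.73670959472656, 177.20233154296875), (14.294373512268066, 32.29364013671875), 88.59813690185547) [[465.93534939 232.99774712]]
scene rim [[ 528.6 -178.6]
 [ 608.3 -196.8]
 [ 557.4 -359.4]
 [ 476.8 -344.6]] [ 542.78481276 -269.84635448]
jars [[513.59402563  40.38284865]] [[425.82442846  66.5447783 ]] spout [[466.10691954  73.80635264]]
```

```bash
python3 - <<'E'
from h import *
t=load("top0");s=load("scene0")
cx,cy,a=552.2,-256.8,1.31-np.pi/2
R=np.array([[np.cos(a),-np.sin(a)],[np.sin(a),np.cos(a)]])
def W(p,z): return np.c_[np.array(p)@R.T+[cx,cy],np.full(len(p),z)]
rim=[(-41,-80.5),(41,-80.5),(41,80.5),(-41,80.5)]
yp=-21
bar=[(-19,yp-6),(19,yp-6),(19,yp+6),(-19,yp+6)]
L=np.array([468.5,237]);d=np.array([.472,-.881]);n=np.array([-d[1],d[0]])
for c,nm,(x0,y0,w,h,k) in [(t,"ovt",(330,145,100,75,8)),(s,"ovs",(300,225,90,80,8)),(t,"ovtm",(70,190,190,90,4)),(s,"ovsm",(165,145,110,75,7))]:
    im=cv2.resize(c["color"][y0:y0+h,x0:x0+w,::-1],None,fx=k,fy=k,interpolation=cv2.INTER_CUBIC)
    def dr(P,col): cv2.polylines(im,[np.int32(np.round((proj(c,P)+.5-[x0,y0])*k-.5))],True,col,1)
    dr(W(rim,34),(0,0,255));dr(W(rim,0),(255,0,0));dr(W(bar,47),(0,255,0))
    th=np.linspace(0,6.28,60);
    for z in(0,13): dr(np.c_[L+52.5*np.c_[np.cos(th),np.sin(th)],np.full(60,z)],(0,0,255))
    O=L-69*d
    dr([[*(O+y*d+x*n),22] for x,y in((-16,-122),(16,-122),(16,16),(-16,16))],(0,255,0))
    for p,z in(((513.6,40.4),34),((425.8,66.5),34),((513.6,40.4),0),((425.8,66.5),0),((466,73.8),0)): dr(np.c_[p+(15 if p[0]==466 else 13)*np.c_[np.cos(th),np.sin(th)],np.full(60,z)],(255,0,255))
    cv2.imwrite(f"pics/{nm}.png",im)
E
```

```text
(no output)
```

View pics/ovt.png

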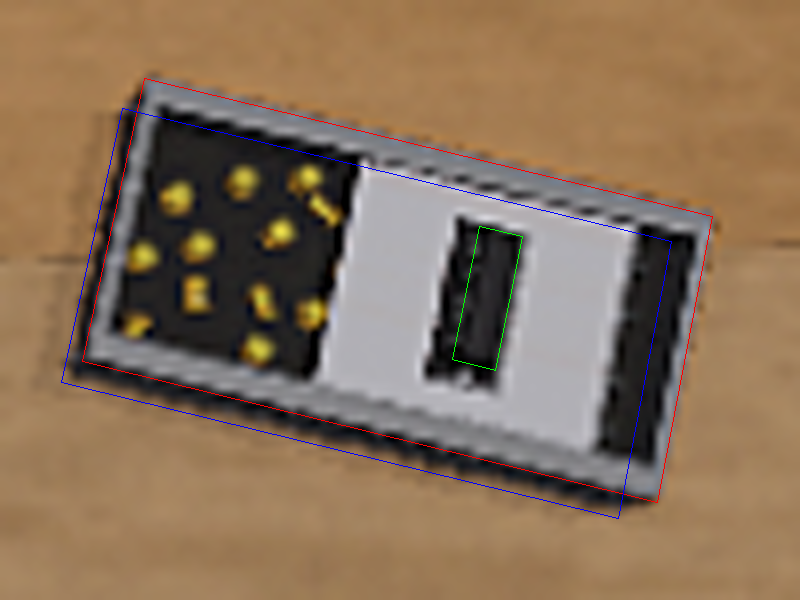

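View pics/ovs.png

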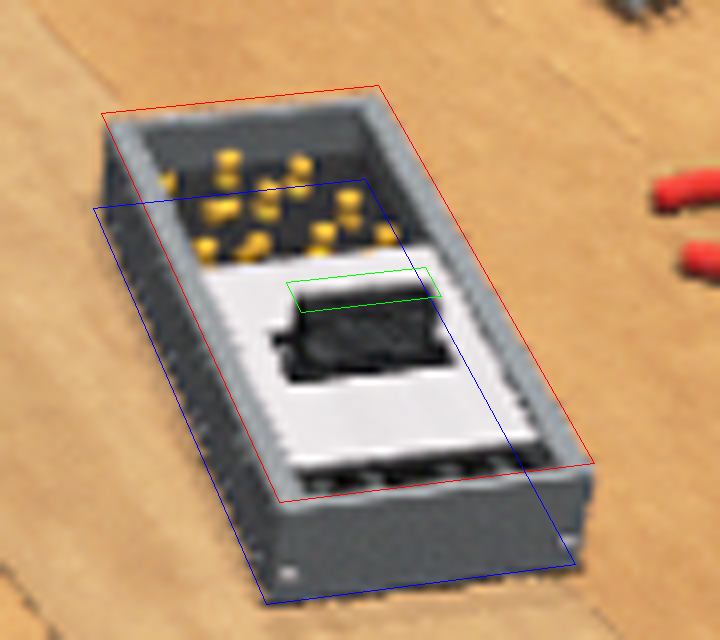

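View pics/ovtm.png

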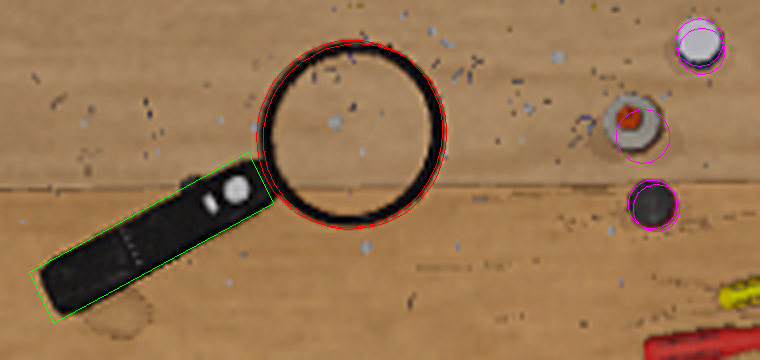

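View pics/ovsm.png

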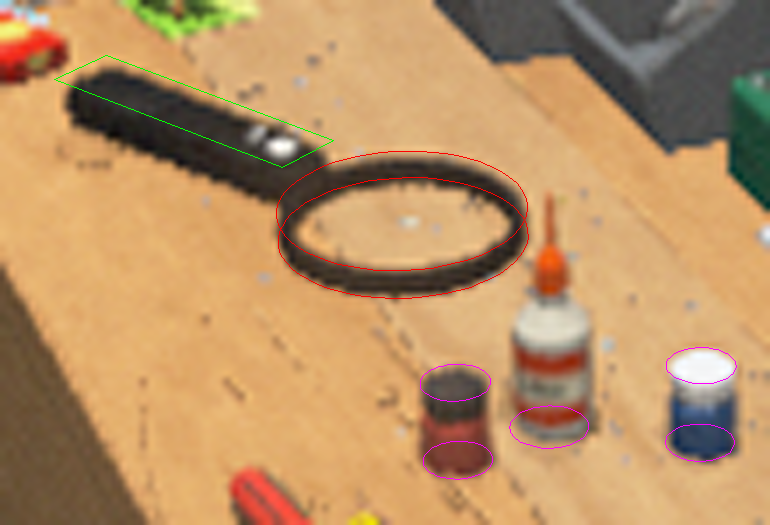

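```bash
python3 - <<'E'
from h import *
t=load("top0");s=load("scene0")
f=lambda p,k,x0,y0:(np.array(p,float)+.5)/k-.5+[x0,y0]
T=f([[147,80],[712,215],[656,500],[82,362]],8,330,145)
S=f([[378,97],[592,468],[278,505],[106,120]],8,300,225)
for z in(34,):
    a,b=onz(t,T,z),onz(s,S,z);print((a-b).round(1));q=(a+b)/2
    A=q[0]+q[3]-q[1]-q[2];B=q[0]+q[1]-q[2]-q[3];B=np.array([-B[1],B[0]]);A=A/np.linalg.norm(A)
    B/=np.linalg.norm(B);ang=np.arctan2(*(A*2+B)[::-1]);c=q.mean(0);print("c",c,"ang",ang)
Y=np.array([np.cos(ang),np.sin(ang)]);X=np.array([Y[1],-Y[0]])
pt=onz(t,f([[524,236],[498,388]],8,330,145),47);ps=onz(s,f([[300,312],[432,296],],8,300,225)+[0,1],47)
print("bar -y edge top",(pt-c)@Y,(pt-c)@X,"scene",(ps-c)@Y,(ps-c)@X)
for k in(-46,-22,37.5): print(k,c+k*Y)
print("wheel",c-39.5*Y,"X",X,"Y",Y)
E
```

```text
[[2.7 4.3]
 [2.  1.1]
 [1.3 1.1]
 [0.1 3.4]]
c [ 551.46703919 -258.17972117] ang 1.3073241429151845
bar -y edge top [-25.94049013 -27.26982347] [ 19.59221502 -23.25958178] scene [-28.68431779 -28.18972421] [-19.78946865  15.87043455]
-46 [ 539.48705315 -302.59233125]
-22 [ 545.73748065 -279.42053468]
37.5 [ 561.23333216 -221.97378903]
wheel [ 541.17987726 -296.31663635] X [ 0.96549152 -0.26043448] Y [0.26043448 0.96549152]
```

>>> arm_command(
  deltas=[
    {"xyz": [0.01, -0.025, 0]},
    {"xyz": [0.02, -0.047, 0], "turn": [0, 0, 0.01]},
    {"xyz": [0.023, -0.055, 0], "turn": [0, 0, 0.01]},
    {"xyz": [0.023, -0.055, 0], "turn": [0, 0, 0.01]},
    {"xyz": [0.023, -0.055, 0], "turn": [0, 0, 0.01]},
    {"xyz": [0.023, -0.055, 0], "turn": [0, 0, 0.01]},
    {"xyz": [0.023, -0.055, 0], "turn": [0, 0, 0.01]},
    {"xyz": [0.023, -0.055, 0], "turn": [0, 0, 0.01]},
    {"xyz": [0.023, -0.055, 0], "turn": [0, 0, 0.01]},
    {"xyz": [0.023, -0.055, 0], "turn": [0, 0, 0.01]},
    {"xyz": [0.023, -0.055, 0], "turn": [0, 0, 0.01]},
    {"xyz": [0.023, -0.055, 0], "turn": [0, 0, 0.005]},
  ],
  gripper=1,
  force=10,
)

```text
validation failed for argument at $.de...
```

>>> arm_command(
  deltas=[
    {"xyz": [0.01, -0.025, 0], "turn": [0, 0, 0]},
    {"xyz": [0.02, -0.047, 0], "turn": [0, 0, 0.01]},
    {"xyz": [0.023, -0.055, 0], "turn": [0, 0, 0.01]},
    {"xyz": [0.023, -0.055, 0], "turn": [0, 0, 0.01]},
    {"xyz": [0.023, -0.055, 0], "turn": [0, 0, 0.01]},
    {"xyz": [0.023, -0.055, 0], "turn": [0, 0, 0.01]},
    {"xyz": [0.023, -0.055, 0], "turn": [0, 0, 0.01]},
    {"xyz": [0.023, -0.055, 0], "turn": [0, 0, 0.01]},
    {"xyz": [0.023, -0.055, 0], "turn": [0, 0, 0.01]},
    {"xyz": [0.023, -0.055, 0], "turn": [0, 0, 0.01]},
    {"xyz": [0.023, -0.055, 0], "turn": [0, 0, 0.01]},
    {"xyz": [0.023, -0.055, 0], "turn": [0, 0, 0.005]},
  ],
  gripper=1,
  force=10,
)

```text
clock: 1.6
eef_pos: [453.5, -109.1, 216.4]
eef_rot: [3.142, 0.0, 2.888]
wrist_force: [0.7, 0.7, -0.4]
finger_gap: 0.3
```

>>> arm_command(
  deltas=[
    {"xyz": [0.023, -0.052, 0], "turn": [0, 0, -0.01]},
    {"xyz": [0.023, -0.052, 0], "turn": [0, 0, 0]},
    {"xyz": [0.023, -0.052, 0], "turn": [0, 0, 0]},
    {"xyz": [0.017, -0.039, -0.02], "turn": [0, 0, 0]},
    {"xyz": [0, 0, -0.05], "turn": [0, 0, 0]},
    {"xyz": [0, 0, -0.05], "turn": [0, 0, 0]},
    {"xyz": [0, 0, -0.03], "turn": [0, 0, 0]},
    {"xyz": [0, 0, 0], "turn": [0, 0, 0]},
  ],
)

```text
clock: 2.6
eef_pos: [538.0, -301.4, 64.1]
eef_rot: [3.14, -0.004, 2.878]
wrist_force: [0.0, 0.3, -0.3]
finger_gap: 0.5
```

```bash
python3 - <<'E'
from cell import *
from h import *
s=read_state();print(s["eef_pos"],s["wrist_force"],s["joints"])
t=camera("top");c=camera("scene")
a=cv2.resize(t["color"][145:220,330:430,::-1],None,fx=4,fy=4,interpolation=cv2.INTER_CUBIC)
b=cv2.resize(c["color"][215:305,290:390,::-1],None,fx=4,fy=4,interpolation=cv2.INTER_CUBIC)[:360]
im=np.zeros((360,800,3),np.uint8);im[:300,:400]=a;im[:360,400:]=b;cv2.imwrite("pics/p1.png",im)
E
```

```text
[ 538.02891738 -301.36034626   64.13740367] [ 0.01045116  0.31993373 -0.3252171 ] [-5.69962352e-01  6.04427745e-01  1.45578654e+00 -4.77954377e-06
  1.08606150e+00 -1.87691037e+00]
```

View pics/p1.png

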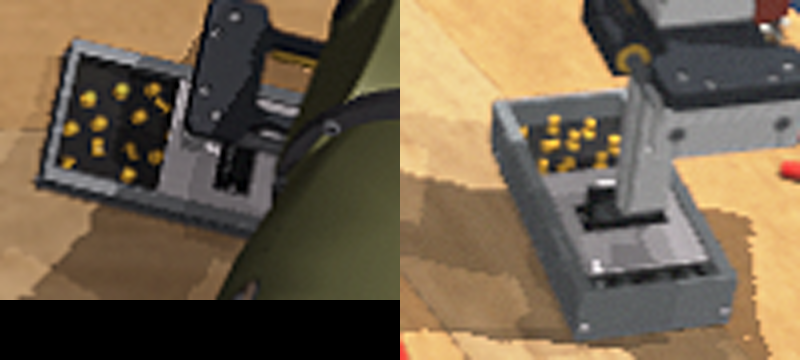

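>>> arm_command(
  deltas=[
    {"xyz": [0.001, -0.003, -0.005], "turn": [0, 0.004, 0]},
    {"xyz": [0, 0, -0.008], "turn": [0, 0, 0]},
    {"xyz": [0, 0, -0.005], "turn": [0, 0, 0]},
    {"xyz": [0, 0, 0], "turn": [0, 0, 0]},
  ],
)

```text
clock: 3.2
eef_pos: [539.9, -304.9, 48.0]
eef_rot: [-3.141, -0.005, 2.878]
wrist_force: [-0.7, -0.9, -0.0]
finger_gap: 0.4
```

>>> arm_command(
  deltas=[
    {"xyz": [0.001, 0.004, -0.001], "turn": [0, 0, 0]},
    {"xyz": [0.0015, 0.006, 0], "turn": [0, 0, 0]},
    {"xyz": [0.0016, 0.006, 0], "turn": [0, 0, 0]},
    {"xyz": [0.0016, 0.006, 0], "turn": [0, 0, 0]},
    {"xyz": [0.0016, 0.006, 0], "turn": [0, 0, 0]},
    {"xyz": [0.0016, 0.006, 0], "turn": [0, 0, 0]},
    {"xyz": [0.0016, 0.006, 0], "turn": [0, 0, 0]},
    {"xyz": [0.0016, 0.006, 0], "turn": [0, 0, 0]},
    {"xyz": [0.0016, 0.006, 0], "turn": [0, 0, 0]},
  ],
)

```text
clock: 4.32
eef_pos: [554.0, -252.7, 47.5]
eef_rot: [-3.141, -0.004, 2.878]
wrist_force: [0.7, -1.7, 0.4]
finger_gap: 0.5
```

>>> arm_command(
  deltas=[
    {"xyz": [0.001, 0.004, 0], "turn": [0, 0, 0]},
    {"xyz": [0.001, 0.004, 0], "turn": [0, 0, 0]},
    {"xyz": [0.0005, 0.002, 0], "turn": [0, 0, 0]},
    {"xyz": [0.0005, 0.002, 0], "turn": [0, 0, 0]},
    {"xyz": [0, 0, 0], "turn": [0, 0, 0]},
  ],
)

```text
clock: 4.95
eef_pos: [556.7, -240.8, 47.4]
eef_rot: [-3.141, -0.004, 2.878]
wrist_force: [0.2, 0.2, -0.2]
finger_gap: 0.5
```

>>> arm_command(
  deltas=[
    {"xyz": [0.0005, 0.002, 0], "turn": [0, 0, 0]},
    {"xyz": [0.0005, 0.002, 0], "turn": [0, 0, 0]},
  ],
)

```text
clock: 5.2
eef_pos: [557.4, -238.3, 47.4]
eef_rot: [-3.138, -0.004, 2.878]
wrist_force: [-5.7, -17.2, -1.8]
finger_gap: 0.9
```

```bash
python3 - <<'E'
from cell import *
from h import *
s=read_state();print(s["eef_pos"],s["wrist_force"])
t=camera("top");c=camera("scene")
a=cv2.resize(t["color"][145:220,330:430,::-1],None,fx=4,fy=4,interpolation=cv2.INTER_CUBIC)
b=cv2.resize(c["color"][215:305,290:390,::-1],None,fx=4,fy=4,interpolation=cv2.INTER_CUBIC)[:360]
im=np.zeros((360,800,3),np.uint8);im[:300,:400]=a;im[:360,400:]=b;cv2.imwrite("pics/p2.png",im)
E
```

```text
[ 557.39398762 -238.2917473    47.44268351] [ -5.65501541 -17.212713    -1.7949199 ]
```

View pics/p2.png

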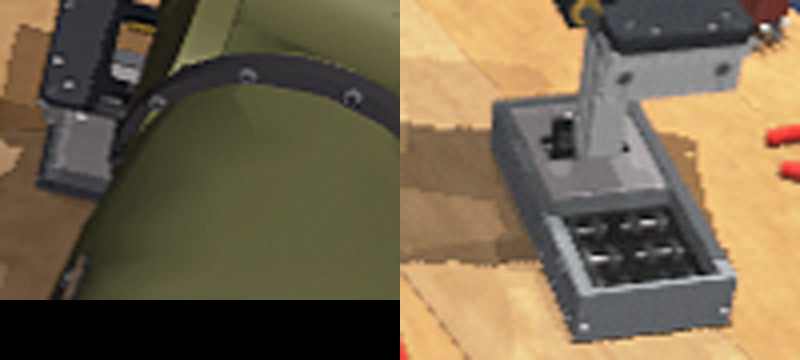

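```bash
python3 - <<'E'
from h import *
t=load("top0");s=load("scene0")
for z in(0,50,100,150,250): print(z,onz(t,[[60,182],[100,183],[150,183],[25,205]],z).round(0).tolist(), onz(s,[[240,160],[212,140],[262,163]],z).round(0).tolist())
E
```

```text
0 [[568.0, 472.0], [564.0, 376.0], [562.0, 258.0], [515.0, 553.0]] [[563.0, 326.0], [534.0, 509.0], [618.0, 279.0]]
50 [[558.0, 448.0], [554.0, 357.0], [552.0, 245.0], [508.0, 526.0]] [[525.0, 234.0], [498.0, 402.0], [576.0, 190.0]]
100 [[548.0, 425.0], [544.0, 338.0], [542.0, 233.0], [500.0, 498.0]] [[487.0, 141.0], [462.0, 295.0], [534.0, 101.0]]
150 [[538.0, 401.0], [534.0, 320.0], [533.0, 220.0], [493.0, 471.0]] [[449.0, 49.0], [427.0, 188.0], [491.0, 12.0]]
250 [[518.0, 354.0], [515.0, 282.0], [513.0, 194.0], [478.0, 416.0]] [[374.0, -137.0], [356.0, -26.0], [407.0, -165.0]]
```

>>> arm_command(
  deltas=[
    {"xyz": [-0.002, -0.006, 0], "turn": [0, 0, 0]},
    {"xyz": [0, -0.002, 0.02], "turn": [0, 0, 0]},
    {"xyz": [0, 0, 0.05], "turn": [0, 0, 0]},
    {"xyz": [0, 0, 0.05], "turn": [0, 0, 0]},
    {"xyz": [0, 0, 0.05], "turn": [0, 0, 0]},
  ],
)

```text
clock: 5.92
eef_pos: [555.6, -244.8, 219.0]
eef_rot: [-3.141, -0.004, 2.878]
wrist_force: [0.3, 0.3, 0.2]
finger_gap: 0.1
```

>>> arm_command(
  deltas=[
    {"xyz": [-0.005, 0.025, 0], "turn": [0, 0, -0.04]},
    {"xyz": [-0.012, 0.052, 0], "turn": [0, 0, -0.08]},
    {"xyz": [-0.012, 0.052, 0], "turn": [0, 0, -0.08]},
    {"xyz": [-0.012, 0.052, 0], "turn": [0, 0, -0.08]},
    {"xyz": [-0.012, 0.052, 0], "turn": [0, 0, -0.08]},
    {"xyz": [-0.012, 0.052, 0], "turn": [0, 0, -0.08]},
    {"xyz": [-0.012, 0.052, 0], "turn": [0, 0, -0.08]},
    {"xyz": [-0.012, 0.052, 0], "turn": [0, 0, -0.08]},
    {"xyz": [-0.012, 0.052, 0], "turn": [0, 0, -0.08]},
    {"xyz": [-0.012, 0.052, 0], "turn": [0, 0, -0.08]},
    {"xyz": [-0.012, 0.052, 0], "turn": [0, 0, -0.056]},
    {"xyz": [-0.006, 0.015, 0], "turn": [0, 0, 0]},
  ],
  gripper=0,
)

```text
clock: 7.42
eef_pos: [423.7, 317.2, 217.2]
eef_rot: [-3.14, -0.004, 2.064]
wrist_force: [0.2, -0.9, 0.5]
finger_gap: 93.8
```

>>> arm_command(
  deltas=[
    {"xyz": [0, 0, -0.03], "turn": [0, 0, 0]},
    {"xyz": [0, 0, -0.05], "turn": [0, 0, 0]},
    {"xyz": [0, 0, -0.03], "turn": [0, 0, 0]},
    {"xyz": [0, 0, 0], "turn": [0, 0, 0]},
  ],
)

```text
clock: 7.92
eef_pos: [424.1, 313.9, 105.9]
eef_rot: [-3.137, -0.004, 2.062]
wrist_force: [0.2, 0.2, 1.7]
finger_gap: 94.0
```

```bash
python3 - <<'E'
from cell import *
from h import *
s=read_state();print(s["eef_pos"],s["eef_rot"],s["finger_gap"],s["clock"])
t=camera("top");c=camera("scene")
a=cv2.resize(t["color"][180:280,60:260,::-1],None,fx=4,fy=4,interpolation=cv2.INTER_CUBIC)
cv2.imwrite("pics/m1t.png",a)
b=cv2.resize(c["color"][90:220,90:290,::-1],None,fx=4,fy=4,interpolation=cv2.INTER_CUBIC)
cv2.imwrite("pics/m1s.png",b)
cv2.imwrite("pics/m1full.png",t["color"][:,:,::-1])
E
```

```text
[424.08863635 313.92764389 105.87927695] [-3.13654071 -0.00365064  2.0617693 ] 93.95878070442151 7.925
```

View pics/m1t.png

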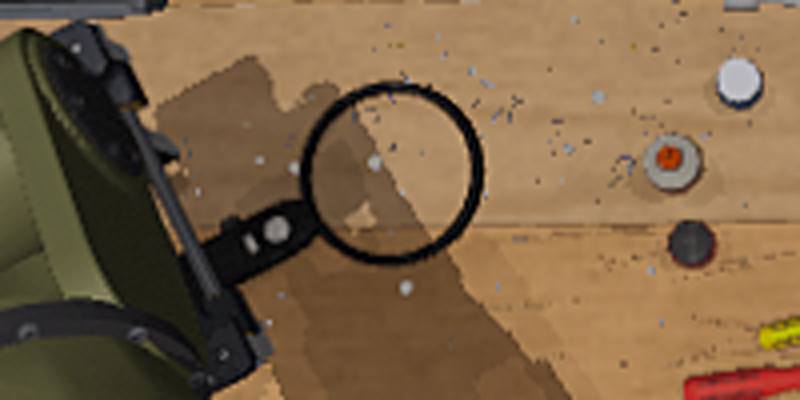

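View pics/m1s.png

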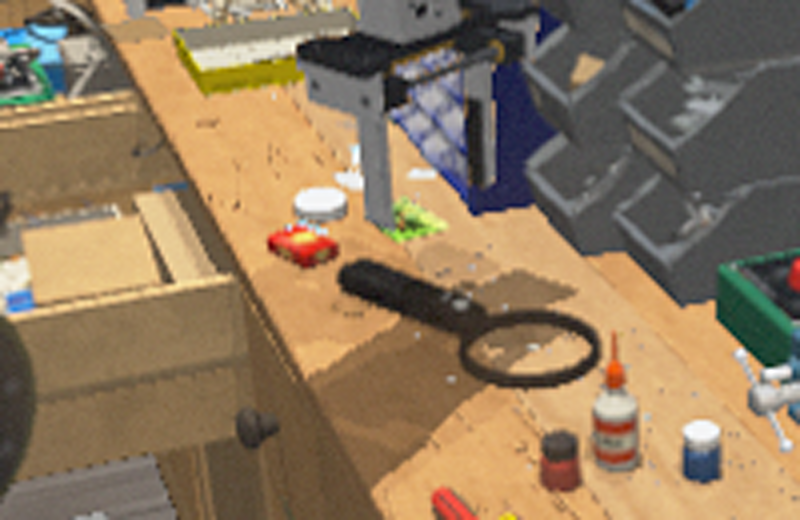

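View pics/m1full.png

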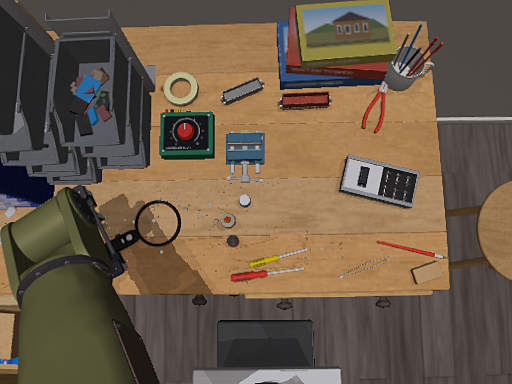

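>>> arm_command(
  deltas=[
    {"xyz": [0, 0, -0.03], "turn": [0, 0, 0]},
    {"xyz": [0, 0, -0.03], "turn": [0, 0, 0]},
    {"xyz": [0, 0, -0.02], "turn": [0, 0, 0]},
    {"xyz": [0, 0, -0.008], "turn": [0, 0, 0]},
    {"xyz": [0, 0, 0], "turn": [0, 0, 0]},
  ],
)

```text
clock: 8.65
eef_pos: [425.3, 315.2, 20.4]
eef_rot: [3.142, -0.004, 2.062]
wrist_force: [0.3, -0.5, -0.0]
finger_gap: 94.0
```

>>> arm_command(
  deltas=[
    {"xyz": [0, 0, -0.006], "turn": [0, 0, 0]},
    {"xyz": [0, 0, 0], "turn": [0, 0, 0]},
  ],
)

```text
clock: 8.9
eef_pos: [424.9, 315.0, 13.6]
eef_rot: [-3.141, -0.004, 2.062]
wrist_force: [0.6, -0.1, -0.1]
finger_gap: 93.8
```

>>> arm_command(
  deltas=[
    {"xyz": [0, 0, 0], "turn": [0, 0, 0]},
    {"xyz": [0, 0, 0], "turn": [0, 0, 0]},
    {"xyz": [0, 0, 0], "turn": [0, 0, 0]},
    {"xyz": [0, 0, 0], "turn": [0, 0, 0]},
    {"xyz": [0, 0, 0], "turn": [0, 0, 0]},
    {"xyz": [0, 0, 0], "turn": [0, 0, 0]},
    {"xyz": [0, 0, 0], "turn": [0, 0, 0]},
    {"xyz": [0, 0, 0], "turn": [0, 0, 0]},
  ],
  gripper=1,
  force=35,
)

```text
clock: 9.9
eef_pos: [424.9, 315.0, 13.5]
eef_rot: [-3.141, -0.004, 2.062]
wrist_force: [0.4, 0.4, -0.3]
finger_gap: 29.7
```

>>> arm_command(
  deltas=[
    {"xyz": [0, 0, 0.006], "turn": [0, 0, 0]},
    {"xyz": [0, 0, 0.015], "turn": [0, 0, 0]},
    {"xyz": [0, 0, 0.025], "turn": [0, 0, 0]},
    {"xyz": [0, 0, 0.03], "turn": [0, 0, 0]},
    {"xyz": [0, 0, 0.03], "turn": [0, 0, 0]},
    {"xyz": [0, 0, 0.03], "turn": [0, 0, 0]},
    {"xyz": [0, 0, 0.02], "turn": [0, 0, 0]},
    {"xyz": [0, 0, 0.005], "turn": [0, 0, 0]},
    {"xyz": [0, 0, 0], "turn": [0, 0, 0]},
  ],
)

```text
clock: 11.02
eef_pos: [424.7, 314.9, 174.4]
eef_rot: [-3.141, -0.004, 2.062]
wrist_force: [0.1, -0.6, -2.6]
finger_gap: 29.8
```

```bash
python3 - <<'E'
from cell import *
from h import *
s=read_state();print(s["eef_pos"],s["eef_rot"],s["finger_gap"],s["clock"],s["wrist_force"],s["moment"])
t=camera("top");c=camera("scene")
pickle.dump(t,open("top1.pkl","wb"));pickle.dump(c,open("scene1.pkl","wb"))
cv2.imwrite("pics/m2t.png",cv2.resize(t["color"][160:310,40:240,::-1],None,fx=4,fy=4,interpolation=cv2.INTER_CUBIC))
cv2.imwrite("pics/m2s.png",cv2.resize(c["color"][60:210,130:330,::-1],None,fx=4,fy=4,interpolation=cv2.INTER_CUBIC))
E
```

```text
[424.66127429 314.89383993 174.43032746] [-3.14056113 -0.00388414  2.06182058] 29.842374022838403 11.025 [ 0.13103024 -0.57392023 -2.5601678 ] [-0.02133333  0.00966462 -0.04132895]
```

View pics/m2t.png

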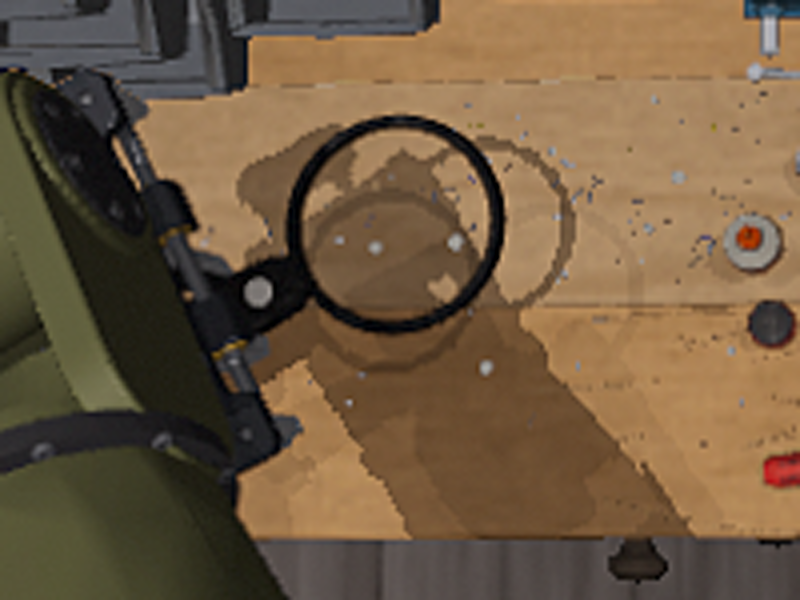

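View pics/m2s.png

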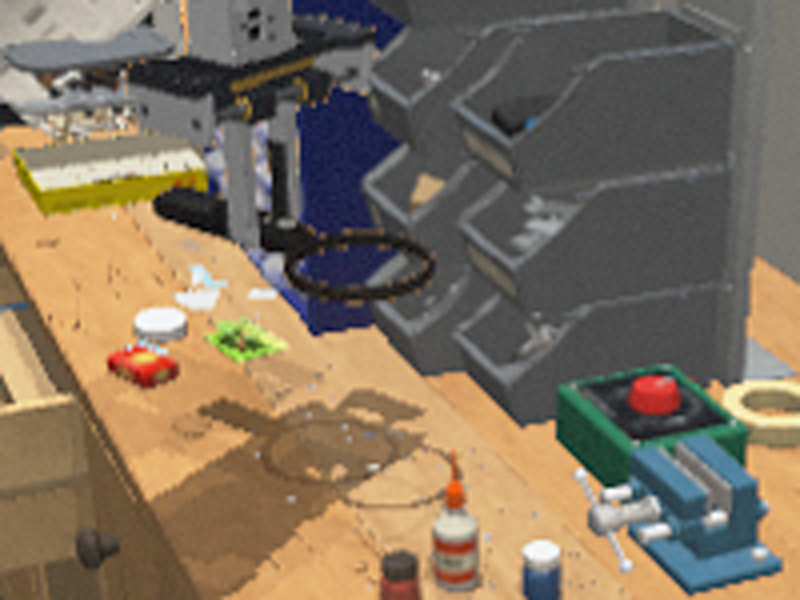

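```bash
cat >> h.py <<'E'
def tri(ct,ut,cs,us):
    o1,d1=ray(ct,[ut]);o2,d2=ray(cs,[us]);d1=d1[0]/np.linalg.norm(d1);d2=d2[0]/np.linalg.norm(d2)
    k=np.linalg.lstsq(np.c_[d1,-d2],o2-o1,rcond=None)[0];a=o1+k[0]*d1;b=o2+k[1]*d2
    return (a+b)/2,np.linalg.norm(a-b)
E
python3 - <<'E'
from h import *
t=load("top1");s=load("scene1")
f=lambda p,k,x0,y0:(np.array(p,float)+.5)/k-.5+[x0,y0]
ut=f([396,224],4,40,160);us=f([360,265],4,130,60)
P,e=tri(t,ut,s,us);print(P,e);print("top z167",onz(t,[ut],167),"scene",onz(s,[us],167))
L=onz(t,[ut],167)[0];tcp=np.array([424.7,314.9]);d=L-tcp;print(d,np.linalg.norm(d),np.arctan2(*d[::-1]))
print("expected ang",2.0618-np.pi)
for x in(0,1):
 pass
E
```

```text
[467.0782852  236.12712652 165.612519  ] 0.1985389277127367
top z167 [[467.00792208 235.70799972]] scene [[465.84623535 232.94886596]]
[ 42.30792208 -79.19200028] 89.78492735173953 -1.0801295737811376
expected ang -1.0797926535897933
```

>>> arm_command(
  deltas=[
    {"xyz": [0.001, -0.012, 0], "turn": [0, 0, 0]},
    {"xyz": [0.001, -0.026, 0], "turn": [0, 0, 0.03]},
    {"xyz": [0.002, -0.04, 0], "turn": [0, 0, 0.06]},
    {"xyz": [0.002, -0.045, 0], "turn": [0, 0, 0.06]},
    {"xyz": [0.002, -0.045, 0], "turn": [0, 0, 0.06]},
    {"xyz": [0.002, -0.045, 0], "turn": [0, 0, 0.06]},
    {"xyz": [0.002, -0.045, 0], "turn": [0, 0, 0.06]},
    {"xyz": [0.002, -0.045, 0], "turn": [0, 0, 0.06]},
    {"xyz": [0.002, -0.045, 0], "turn": [0, 0, 0.06]},
    {"xyz": [0.002, -0.045, 0], "turn": [0, 0, 0.06]},
    {"xyz": [0.002, -0.04, 0], "turn": [0, 0, 0.06]},
    {"xyz": [0.002, -0.03, 0], "turn": [0, 0, 0.06]},
  ],
)

```text
clock: 12.62
eef_pos: [446.0, -150.0, 174.0]
eef_rot: [-3.14, -0.005, 2.693]
wrist_force: [-0.2, -0.8, -2.1]
finger_gap: 29.7
```

>>> arm_command(
  deltas=[
    {"xyz": [0.002, -0.03, 0], "turn": [0, 0, 0.05]},
    {"xyz": [0.002, -0.03, 0], "turn": [0, 0, 0.05]},
    {"xyz": [0.002, -0.03, 0], "turn": [0, 0, 0.05]},
    {"xyz": [0.002, -0.022, 0], "turn": [0, 0, 0.036]},
    {"xyz": [0, -0.012, 0], "turn": [0, 0, 0]},
    {"xyz": [0, 0, -0.015], "turn": [0, 0, 0]},
    {"xyz": [0, 0, -0.025], "turn": [0, 0, 0]},
    {"xyz": [0, 0, -0.015], "turn": [0, 0, 0]},
    {"xyz": [0, 0, 0], "turn": [0, 0, 0]},
    {"xyz": [0, 0, 0], "turn": [0, 0, 0]},
  ],
)

```text
clock: 13.88
eef_pos: [455.2, -272.0, 120.1]
eef_rot: [-3.14, -0.003, 2.878]
wrist_force: [-0.6, -0.2, -1.8]
finger_gap: 29.4
```

```bash
python3 - <<'E'
from cell import *
from h import *
s=read_state();print(s["eef_pos"],s["eef_rot"],s["finger_gap"],s["clock"],s["wrist_force"],s["moment"])
t=camera("top");c=camera("scene")
pickle.dump(t,open("top2.pkl","wb"));pickle.dump(c,open("scene2.pkl","wb"))
cv2.imwrite("pics/m3t.png",cv2.resize(t["color"][120:270,270:470,::-1],None,fx=4,fy=4,interpolation=cv2.INTER_CUBIC))
cv2.imwrite("pics/m3s.png",cv2.resize(c["color"][160:310,210:410,::-1],None,fx=4,fy=4,interpolation=cv2.INTER_CUBIC))
E
```

```text
[ 455.15881428 -271.99090323  120.0784161 ] [-3.14024379e+00 -2.99826811e-03  2.87799356e+00] 29.3727258092487 13.875 [-0.62145537 -0.24103266 -1.75073876] [ 0.01450358 -0.00857174  0.05361841]
```

View pics/m3t.png

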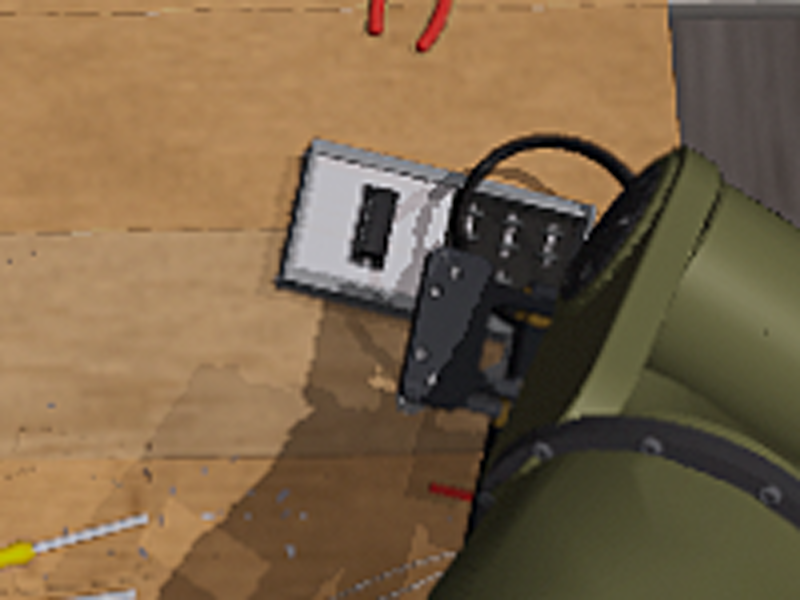

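View pics/m3s.png

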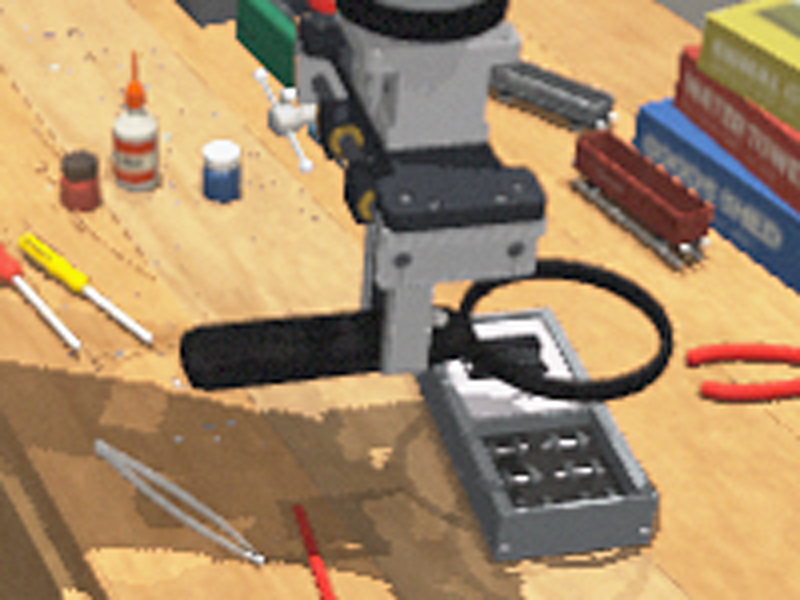

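>>> arm_command(
  deltas=[
    {"xyz": [0, -0.0005, -0.015], "turn": [0, 0, 0]},
    {"xyz": [0, 0, -0.02], "turn": [0, 0, 0]},
    {"xyz": [0, 0, -0.01], "turn": [0, 0, 0]},
    {"xyz": [0, 0, -0.006], "turn": [0, 0, 0]},
    {"xyz": [0, 0, 0], "turn": [0, 0, 0]},
    {"xyz": [0, 0, 0], "turn": [0, 0, 0]},
  ],
)

```text
clock: 14.72
eef_pos: [455.1, -272.7, 68.9]
eef_rot: [-3.14, -0.003, 2.878]
wrist_force: [-0.5, 0.1, -1.1]
finger_gap: 29.6
```

```bash
python3 - <<'E'
from cell import *
from h import *
s=read_state();print(s["eef_pos"],s["eef_rot"],s["finger_gap"],s["clock"],s["wrist_force"],s["moment"])
t=camera("top");c=camera("scene")
pickle.dump(t,open("top3.pkl","wb"));pickle.dump(c,open("scene3.pkl","wb"))
C=np.array([551.5,-258.2]);a=1.3073;Y=np.array([np.cos(a),np.sin(a)]);X=np.array([Y[1],-Y[0]])
th=np.linspace(0,6.28,80)
for cam,nm,(x0,y0,w,h,k) in [(t,"m4t",(325,135,110,80,7)),(c,"m4s",(290,200,110,100,6))]:
    im=cv2.resize(cam["color"][y0:y0+h,x0:x0+w,::-1],None,fx=k,fy=k,interpolation=cv2.INTER_CUBIC)
    def dr(P,col): cv2.polylines(im,[np.int32(np.round((proj(cam,P)+.5-[x0,y0])*k-.5))],True,col,1)
    B=C-39.5*Y
    dr([[*(B+p*X+q*Y),34] for p,q in((-35,-37),(35,-37),(35,37),(-35,37))],(0,255,0))
    zz=s["eef_pos"][2]-13.5
    for z in(zz,zz+13): dr(np.c_[B+52.5*np.c_[np.cos(th),np.sin(th)],np.full(80,z)],(0,0,255))
    cv2.imwrite(f"pics/{nm}.png",im)
E
```

```text
[ 455.07937859 -272.70474416   68.94847893] [-3.14022991e+00 -3.02519085e-03  2.87779870e+00] 29.568095260741924 14.725 [-0.52493937  0.14506081 -1.11787343] [0.02594111 0.00545667 0.01600899]
```

View pics/m4t.png

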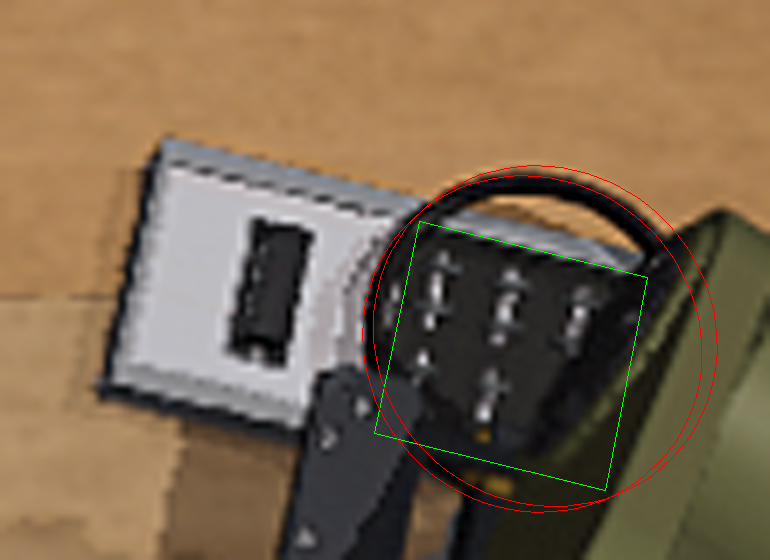

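View pics/m4s.png

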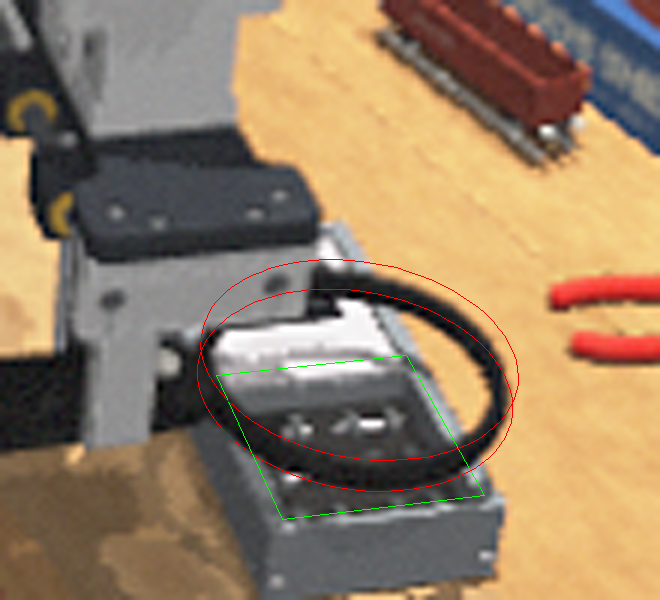

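>>> arm_command(
  deltas=[
    {"xyz": [0.002, -0.0005, 0], "turn": [0, 0, 0]},
    {"xyz": [0, 0, 0], "turn": [0, 0, 0]},
    {"xyz": [0, 0, 0], "turn": [0, 0, 0]},
    {"xyz": [0, 0, 0], "turn": [0, 0, 0]},
    {"xyz": [0, 0, 0], "turn": [0, 0, 0]},
    {"xyz": [0, 0, 0], "turn": [0, 0, 0]},
  ],
)

```text
clock: 15.58
eef_pos: [456.8, -273.0, 68.4]
eef_rot: [-3.141, -0.004, 2.878]
wrist_force: [-0.1, 0.3, -1.7]
finger_gap: 29.4
```

```bash
python3 - <<'E'
from cell import *
from h import *
s=read_state();print(s["eef_pos"],s["eef_rot"],s["finger_gap"],s["qd"].round(4),s["wrist_force"])
t=camera("top")
cv2.imwrite("pics/m5.png",t["color"][:,:,::-1])
E
```

```text
[ 456.83375516 -273.02630233   68.44231883] [-3.14052526 -0.0038677   2.8778504 ] 29.408736537196965 [ 0.0005  0.001   0.0011 -0.0005  0.0016 -0.0005] [-0.14553614  0.26404583 -1.66784298]
```

View pics/m5.png

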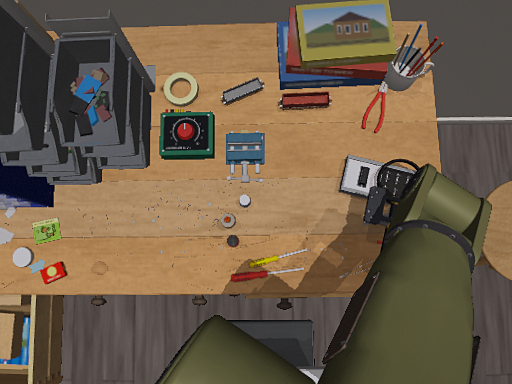

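The lens is over the open bay around (398,180). The cover is home, and the bottle and jars at (228,220), (245,200) and (233,241) have not moved. I'm handing in now.

```bash
python3 -c "
from cell import *
print(sign_off())"
```

```text
the job is handed in; nothing more can be done
None
```

The cover is home over the buffer bay, and the arm is still holding the magnifier level over the open wheelset bay. I handed the job in at about 16 s; no verdict was reported.

- **Cover:** I pushed the pull bar with the closed fingers until it came up hard against the stop, at about 17 N. The pictures then show all six wheelsets uncovered.
- **Carry:** I gripped the handle about 21 mm behind the magnifier's origin. I carried it with its underside about 160 mm up, well over the 100 mm bottle. The bottle and jars have not moved in the last picture.
- **Final position:** The underside is about 21 mm above the rim, taken from the gripper height. The tool's tilt is under 0.01 rad. The tool is turned to my estimate of the case's angle, so the handle should be square to the long sides. The wrist force is about the magnifier's own weight, with no sign of contact.
- **Disagreement between checks:** The two cameras differ by about 2–4 mm on where the case is, so I used the average. The last overlay showed the lens about 2–3 mm short of the bay's centre, and I moved it 2 mm to correct that. I did not measure it again after that correction, so expect it to be within a few millimetres of centre.

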